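# Complete the round spice tin

## Robot

A 7-joint arm with a two-finger parallel gripper is mounted at the origin on a cart in front of the work surface, level with it; the furniture and walls round the work are solid. World frame = base frame: x ahead of the robot, y to its left, z up, the work surface at z = 0. Lengths are in m, angles in rad, forces in N, time in s.
With the tool pointing down it reaches from about 0.4 to 0.9 m from the base axis. Payload 5.5 kg.
Tool frame: the origin (TCP) lies at the centre of the arm's flange, where the gripper is bolted on; the fingertips stand 173 mm ahead of it and the grasp point (between the pads) lies 155 mm ahead of it; z points along the fingers, y is the line along which they close (so a half turn about z gives the same grasp; the last joint's range is limited). The gripper opens to 85 mm and grips with 20 to 120 N. Pads are 22 mm wide; open, the fingers measure 114 mm over their backs; the gripper's body (76 mm by 85 mm) begins 54 mm behind the grasp point. The pads swing forward as they close: fully open they stand 13 mm farther back than shut.
Start: joints at [1.389, 0.501, -0.427, 1.55, 0.221, 1.138, -0.21], TCP at [0.28, -0.587, 0.405] pointing down, gripper open.
Joint ranges: [-2.88, 2.88], [-0.31, 2.03], [-1.54, 1.56], [0.2, 2.42], [-1.41, 4.55], [0.19, 2.02], [-2.57, 2.57]. Speed limits (rad/s): [2.57, 2.57, 3.14, 3.14, 3.14, 3.14, 3.14].

## Interface

Orientations are given as a 3x3 rotation matrix whose columns are the frame's x, y, z axes.
In Python, from station import * gives the robot as it stands.
- The arm moves only by the tool move_arm, never from a script. Its argument "increments" is a list of rows, each an object with "offset": the shift along the tool's x, y, z in units of 30 mm (1.0 is 30 mm), a list of three; "delta_rot": the turn, a rotation vector about the tool's x, y, z in units of 6 degrees (1.0 is 6 degrees), a list of three; "hand": the opening in per cent of the stroke, from 0 (shut) to 100 (fully open). In form: [{"offset": [dx, dy, dz], "delta_rot": [wx, wy, wz], "hand": hand}, ...]. A call has 1 to 10 rows; each row is the pose to reach, as a shift and turn from the pose commanded when the call began, along the tool's axes at that moment; what a row does not reach only later rows make up. A row lasts 1/10 s, in which the tool goes at most 50 mm and 8.59 degrees, less where a joint would pass 70% of its speed; a pose out of reach is approached as far as the arm can. A call with a gripper value outside its range is refused whole. The fingers move at their own pace and stop on an object; "force" is the grip in N (left out, the last holds). Time passes only in rows, so rows that repeat a pose let the fingers close. It gives the time, the measured TCP pose, the force, the opening and the grip force at its end, in the units of the state.
- get_obs(): the state, without advancing time (a new reading comes with each control period).
- camera(name): name is "scene" or "top" or "wrist"; returns (picture, depth): 420x560x3 uint8, red, green, blue; 420x560 float32, m along the optical axis (not along the pixel's ray), 0 where there is no reading.
- camera_info(name): a dict with "camera_matrix" (3x3 intrinsics, pixels), "view" (4x4, takes a point from world to camera coordinates); the wrist camera has in their place "T_tool_cam" (4x4, takes a point from camera to tool coordinates, whose origin is the TCP and whose axes are the flange's). Camera axes: x right, y up, looking along -z (the intrinsics and any distortion apply to the point x, -y, -z); pixel columns grow to the right and rows downward; lengths in m; the calibration is good to about 2 mm. A picture is of the moment at which its call begins: read the wrist's pose just before it. camera_info takes no time and is no camera call.
- sign_off(): hands the job in; it is judged then, once.
The state is a dict: "time_s": time; "joint_positions": joint angles; "qvel": joint speeds; "joint_efforts": joint torques, N m; "ee_pos": TCP position; "tcp_rot": TCP orientation; "ft_force": force on the tool from outside, world axes, zero at the start; "moment": the same for the moment, N m; "grip_width": opening from 0.0 (shut) to 1.0 (fully open); "gripper_force": force on a finger pad.
Only numpy, scipy, OpenCV 4.12 (cv2) and the standard library are available. Lean on these libraries where they do the work, as an engineer would, in place of code of your own. Each camera call takes 0.05 s, during which the arm holds its last target. There are 200 camera calls.

## Task

The open round steel tin holds a set of seven small lidded spice pots, one in the middle and six in a ring round it; five are packed and the middle and one place in the ring are empty. Pick up the two matching small white pots that stand loose on the worktop in front of the sink by the knobs on their lids, keep them upright, and gently set one down in the middle and the other in the empty ring place, so that both stand flat on the tin's floor.

Things in the scene. Friction and masses are not known exactly. Their poses are not given: they have to be found in the camera images.
- pot_a: small white lidded pot, loose in front of the sink: 50 mm across, 26 mm tall to the lid top; round dark-red knob, 24 mm across, 27 to 35 mm above the underside; about 60 g. Grip the knob from above, fingertips 28 mm above the underside. Origin: centre of the underside, z up. Near it, not to be taken: a wide white pot (71 mm across, 57 tall, similar knob) and a black egg timer (49 mm across, 60 tall).
- pot_b: the second small white pot, the same in every way as pot_a; either may go in either place. Origin: centre of the underside, z up.
- middle (a point): centre of the tin's floor (3 mm above the worktop), the empty middle place. Tin: steel, round, fixed, 22 mm tall, 170 mm wide inside at the floor, 180 at the rim. Five pots like pot_a are held fast in it, 56 mm from its centre, 60 degrees apart: 6 mm to spare between pots, no room for fingers beside them; their knobs' tops are 38 mm above the worktop. x axis points to point gap, z up.
- gap (a point): centre of the empty ring place on the tin's floor (3 mm above the worktop), 56 mm from point middle and from the two packed pots beside it, 4 mm to spare to the wall. Neighbours' knobs begin 44 mm from a place's centre; fingers that close at right angles to the line middle-gap have the most room, in both places. Axes as point middle.

How it is judged:
By the outcome, as a careful person would: the job done as asked, in the order asked, and still so for the second after the job is handed in, with the robot touching nothing.
It also fails if it takes over 51 s, if anything falls off the work surface, if the arm or the gripper's body presses on something with over 40 N, if the wrist force passes 120 N, or if a joint passes its speed limit or range.

## Working session

There is one attempt and no reset: what is moved stays moved. The work goes in short steps, Python scripts to look and compute and a tool call to move; the robot and the scene stay as the last step left them, time stands still between calls to the robot, and variables do not carry over. Pictures are saved under pics/ and viewed, at most 10 in all, crops included, and the job is handed in when it is done.

Besides the shell and the picture viewer there is one more tool, called after "Emit:" as name(argument=value, ...), one argument or row to a line, values as JSON. move_arm: Moves the arm, as the interface text tells. Its arguments: {"type":"object","properties":{"increments":{"type":"array"},"force":{"type":"number"}},"required":["increments"]}

```bash
ls; mkdir -p pics; cat > h.py <<'E'
import numpy as np, cv2
from station import *
def world(name,obs,pts,depth=None,z=None,info=None):
    """pixels (u,v) -> world, using depth or plane z"""
    i=info or camera_info(name); K=np.array(i["camera_matrix"])
    if "view" in i: T=np.linalg.inv(np.array(i["view"]))
    else:
        B=np.eye(4);B[:3,:3]=obs["tcp_rot"];B[:3,3]=obs["ee_pos"];T=B@np.array(i["T_tool_cam"])
    d=np.array(i.get("distortion",i.get("dist_coeffs",np.zeros(5))),float).ravel()
    p=cv2.undistortPoints(np.array(pts,float).reshape(-1,1,2),K,d).reshape(-1,2)
    r=np.c_[p[:,0],-p[:,1],-np.ones(len(p))]
    w=r@T[:3,:3].T; o=T[:3,3]
    s=np.asarray(depth) if depth is not None else (z-o[2])/w[:,2]
    return o+w*np.reshape(s,(-1,1))
E
python3 - <<'E'
from h import *
o=get_obs();print({k:np.round(v,3).tolist() for k,v in o.items()})
for n in("top","scene","wrist"):
    print(n,camera_info(n))
    o=get_obs();p,d=camera(n);cv2.imwrite(f"pics/{n}0.png",p[:,:,::-1]);np.savez(f"{n}0.npz",p=p,d=d,pos=o["ee_pos"],rot=o["tcp_rot"])
E
```

```text
pics
{'time_s': 0.0, 'joint_positions': [1.389, 0.502, -0.427, 1.551, 0.221, 1.138, -0.21], 'qvel': [-0.0, 0.0, 0.001, -0.0, -0.0, -0.001, -0.001], 'joint_efforts': [-0.0, -56.952, -5.816, -28.094, 0.011, 0.012, 0.0], 'ee_pos': [0.279, -0.586, 0.404], 'tcp_rot': [[0.903, 0.43, -0.001], [0.43, -0.903, 0.002], [0.0, -0.002, -1.0]], 'ft_force': [0.392, -0.535, -0.512], 'moment': [-0.007, 0.013, 0.009], 'gripper_force': 0.0, 'grip_width': 0.999}
top {'camera_matrix': array([[389.06876606,   0.        , 273.51647859],
       [  0.        , 389.06876606, 209.63906701],
       [  0.        ,   0.        ,   1.        ]]), 'view': array([[ 0.01818641, -0.99968136,  0.017505  ,  0.09963769],
       [ 0.99702135,  0.01944492,  0.07463465, -0.51176629],
       [-0.07495125,  0.01609552,  0.99705729, -0.87597235],
       [ 0.        ,  0.        ,  0.        ,  1.        ]])}
scene {'camera_matrix': array([[472.08201074,   0.        , 275.76101638],
       [  0.        , 472.08201074, 206.91240595],
       [  0.        ,   0.        ,   1.        ]]), 'view': array([[-0.87539124, -0.48336463,  0.00698611,  0.50121806],
       [ 0.3624465 , -0.64670423,  0.67112307, -0.13034176],
       [-0.3198792 ,  0.59002735,  0.74131304, -1.00054929],
       [ 0.        ,  0.        ,  0.        ,  1.        ]])}
wrist {'camera_matrix': array([[359.61113649,   0.        , 284.48308523],
       [  0.        , 359.61113649, 208.87825788],
       [  0.        ,   0.        ,   1.        ]]), 'T_tool_cam': array([[-3.22471652e-04,  9.54081620e-01,  2.99546588e-01,
         7.64416449e-02],
       [ 9.99999338e-01,  6.38468165e-04, -9.57044123e-04,
        -6.77249847e-04],
       [-1.10434917e-03,  2.99546082e-01, -9.54081194e-01,
         3.01303000e-02],
       [ 0.00000000e+00,  0.00000000e+00,  0.00000000e+00,
         1.00000000e+00]])}
```

View pics/top0.png

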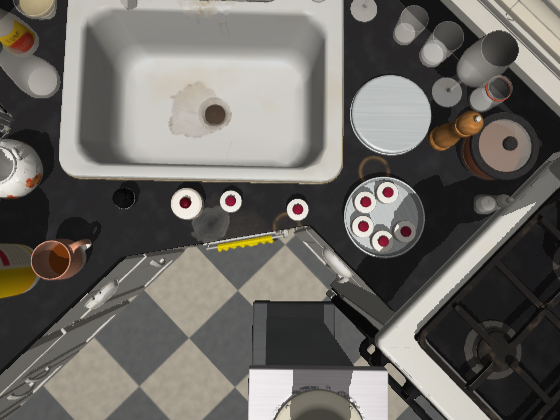

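The top view shows the tin centred near (384,217), with packed knobs at (387,192), (365,202), (363,226), (383,241) and (406,231). The empty ring place is near (407,207). The loose small pots are at (231,201) and (297,209), the wide pot is at (186,203) and the timer at (124,197).

```bash
cat >> h.py <<'E'
def reds(p,amin=20):
    hsv=cv2.cvtColor(p,cv2.COLOR_RGB2HSV)
    m=(((hsv[...,0]<8)|(hsv[...,0]>165))&(hsv[...,1]>120)&(hsv[...,2]>40)).astype(np.uint8)
    n,l,s,c=cv2.connectedComponentsWithStats(m)
    return [(c[i],s[i,4],l==i) for i in range(1,n) if s[i,4]>=amin]
E
python3 - <<'E'
from h import *
f=np.load("top0.npz");d=f["d"]
for c,a,m in reds(f["p"]):
    u,v=c.round().astype(int)
    w=world("top",None,[c],z=.036)[0]; wd=world("top",None,[c],depth=[np.median(d[m])])[0]
    print(c.round(1),a,w.round(4),wd.round(4))
E
```

```text
[23.6 42.8] 263 [0.8822 0.6914 0.036 ] [0.8773 0.6851 0.0457]
[492.5  95.6] 38 [ 0.7844 -0.3952  0.036 ] [ 0.7673 -0.3692  0.0797]
[387.6 192. ] 76 [ 0.5537 -0.149   0.036 ] [ 0.5535 -0.1484  0.0379]
[230.3 200.6] 79 [0.527  0.2073 0.036 ] [0.5272 0.2075 0.0345]
[365.5 201.6] 79 [ 0.5307 -0.0985  0.036 ] [ 0.5305 -0.098   0.0377]
[184.9 202.5] 90 [0.5207 0.3089 0.036 ] [0.5189 0.3047 0.0559]
[297.4 209. ] 78 [0.511  0.0556 0.036 ] [0.5112 0.0555 0.0344]
[362.9 226.2] 84 [ 0.4749 -0.0927  0.036 ] [ 0.4748 -0.0922  0.0377]
[405.5 231.1] 80 [ 0.4657 -0.1892  0.036 ] [ 0.4656 -0.1885  0.0378]
[383.1 240.9] 84 [ 0.4428 -0.1383  0.036 ] [ 0.4428 -0.1377  0.038 ]
[  3.8 258.4] 81 [0.3891 0.7022 0.036 ] [0.3944 0.6448 0.1228]
```

View pics/scene0.png

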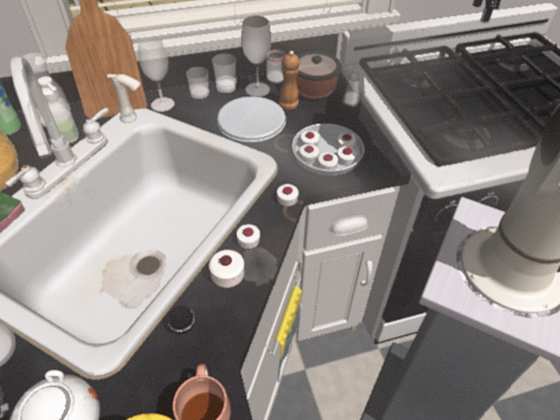

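Emit:
move_arm(
  increments=[
    {"offset":[1,-1,0],"delta_rot":[0,0,-1],"hand":100},
    {"offset":[2,-2,0],"delta_rot":[0,0,-2],"hand":60},
    {"offset":[3,-3,0],"delta_rot":[0,0,-3],"hand":60},
    {"offset":[4,-4,0],"delta_rot":[0,0,-4],"hand":60},
    {"offset":[5,-5,0],"delta_rot":[0,0,-5],"hand":60},
    {"offset":[6,-6,0],"delta_rot":[0,0,-6],"hand":60},
    {"offset":[7,-7,0],"delta_rot":[0,0,-7],"hand":60},
    {"offset":[8,-8,0],"delta_rot":[0,0,-8],"hand":60},
    {"offset":[9,-9,0],"delta_rot":[0,0,-9],"hand":60},
    {"offset":[9.5,-9.5,0],"delta_rot":[0,0,-9.5],"hand":60},
  ],
)

```text
time_s: 1.15
ee_pos: [0.4152, -0.2031, 0.4049]
tcp_rot: [[0.123, 0.992, 0.0], [0.992, -0.123, 0.0], [0.0, 0.0, -1.0]]
ft_force: [-0.4, -0.4, -0.3]
grip_width: 0.599
gripper_force: 0.0
```

```bash
cat >> h.py <<'E'
def go(target,yaw_y=None,o=None):
    """units to reach target TCP xyz, and z-turn to align tool y with yaw_y"""
    o=o or get_obs();R=np.array(o["tcp_rot"]);d=np.array(target)-o["ee_pos"]
    r=np.zeros(3)
    if yaw_y is not None:
        y=np.r_[np.array(yaw_y)/np.linalg.norm(yaw_y),0];z=np.array([0,0,-1.]);G=np.c_[np.cross(y,z),y,z]
        r=np.degrees(cv2.Rodrigues(R.T@G)[0].ravel())/6
    print("t",o["time_s"],"pos",np.round(o["ee_pos"],4),"J",np.round(o["joint_positions"],2),"| offset",(R.T@d/.03).round(2),"rot",r.round(2))
E
python3 -c "
from h import *
go([.511,.0555,.31],[.911,.414])"
```

```text
t 1.15 pos [ 0.4152 -0.2031  0.4049] J [ 1.15  0.21 -0.83  1.99  0.18  1.01  0.11] | offset [8.95 2.11 3.17] rot [ 0.   -0.   -5.25]
```

Emit:
move_arm(
  increments=[
    {"offset":[1,0.2,0.3],"delta_rot":[0,0,-0.6],"hand":60},
    {"offset":[2,0.5,0.7],"delta_rot":[0,0,-1.2],"hand":60},
    {"offset":[3.2,0.8,1.1],"delta_rot":[0,0,-1.9],"hand":60},
    {"offset":[4.4,1.1,1.5],"delta_rot":[0,0,-2.6],"hand":60},
    {"offset":[5.6,1.4,2],"delta_rot":[0,0,-3.3],"hand":60},
    {"offset":[6.8,1.7,2.5],"delta_rot":[0,0,-4],"hand":60},
    {"offset":[8,1.9,2.9],"delta_rot":[0,0,-4.7],"hand":60},
    {"offset":[8.7,2,3.1],"delta_rot":[0,0,-5.1],"hand":60},
    {"offset":[8.95,2.1,3.2],"delta_rot":[0,0,-5.25],"hand":60},
    {"offset":[8.95,2.1,3.2],"delta_rot":[0,0,-5.25],"hand":60},
  ],
)

```text
time_s: 2.15
ee_pos: [0.5122, 0.0514, 0.3082]
tcp_rot: [[-0.407, 0.913, -0.001], [0.913, 0.407, 0.0], [0.001, -0.001, -1.0]]
ft_force: [0.0, 0.1, -0.1]
grip_width: 0.597
gripper_force: 0.0
```

```bash
cat >> h.py <<'E'
def look(tag,z):
    o=get_obs();p,d=camera("wrist");cv2.imwrite(f"pics/{tag}.png",p[:,:,::-1])
    for c,a,m in reds(p,150):
        u=m.any(0).nonzero()[0][[0,-1]];v=m.any(1).nonzero()[0][[0,-1]]
        print(c.round(1),a,"u",u,"v",v,world("wrist",o,[c],z=z)[0].round(4),world("wrist",o,[c],depth=[np.median(d[m])])[0].round(4))
    return o,p,d
E
python3 -c "
from h import *
look('w1',.035)
go([.511,.0555,.201],[.911,.414])"
```

```text
[412.4   5.5] 385 u [396 430] v [ 0 14] [0.5297 0.2005 0.035 ] [0.5299 0.2007 0.0341]
[287.  202.5] 757 u [272 303] v [188 217] [0.5113 0.057  0.035 ] [0.5113 0.0569 0.0348]
[232.9 374.6] 513 u [219 246] v [363 386] [ 0.5311 -0.097   0.035 ] [ 0.5306 -0.0949  0.0374]
t 2.2 pos [0.512  0.0502 0.3084] J [ 0.57  0.51 -0.9   1.96  0.51  0.91 -0.17] | offset [0.18 0.04 3.58] rot [-0.01  0.   -0.09]
```

View pics/w1.png

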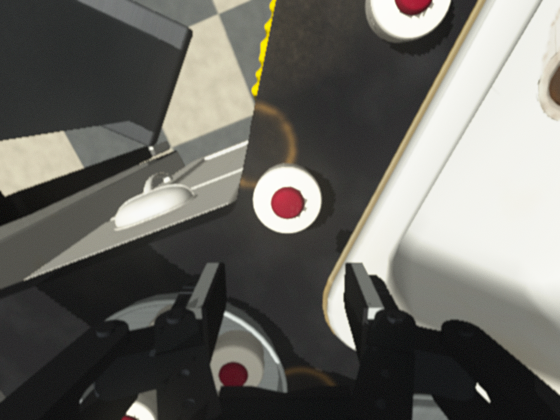

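The wrist view shows pot_a's knob at (287,202), which gives (0.511, 0.0565) and agrees with the top camera. pot_b is at (412,5) and the tin is at lower left.

Emit:
move_arm(
  increments=[
    {"offset":[0.1,0.03,0.5],"delta_rot":[0,0,0],"hand":60},
    {"offset":[0.2,0.06,1.2],"delta_rot":[0,0,0],"hand":60},
    {"offset":[0.2,0.06,2],"delta_rot":[0,0,0],"hand":60},
    {"offset":[0.2,0.06,2.7],"delta_rot":[0,0,0],"hand":60},
    {"offset":[0.2,0.06,3.2],"delta_rot":[0,0,0],"hand":60},
    {"offset":[0.2,0.06,3.45],"delta_rot":[0,0,0],"hand":60},
    {"offset":[0.2,0.06,3.55],"delta_rot":[0,0,0],"hand":50},
    {"offset":[0.2,0.06,3.55],"delta_rot":[0,0,0],"hand":45},
  ],
  force=25,
)

```text
time_s: 3.0
ee_pos: [0.5112, 0.0572, 0.2023]
tcp_rot: [[-0.406, 0.914, 0.0], [0.914, 0.406, -0.0], [-0.0, 0.0, -1.0]]
ft_force: [1.0, -0.3, 0.2]
grip_width: 0.447
gripper_force: 0.0
```

```bash
python3 -c "
from h import *
look('w2',.035)
go([.5112,.0563,.201],[.911,.414]);print(get_obs()['ft_force'])"
```

```text
[285. 282.] 2018 u [259 311] v [258 306] [0.5108 0.0583 0.035 ] [0.5109 0.0581 0.0346]
t 3.05 pos [0.5114 0.0573 0.2027] J [ 0.43  0.67 -0.75  2.01  0.68  0.73 -0.33] | offset [-0.03 -0.02  0.06] rot [ 0.01  0.   -0.08]
[-0.28189507  0.34299944  0.41808553]
```

View pics/w2.png

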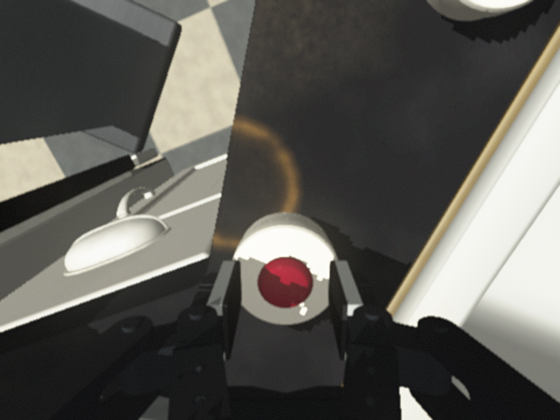

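The knob is centred between the pads at (285,282), so I'll close on it.

Emit:
move_arm(
  increments=[
    {"offset":[0,0,0.06],"delta_rot":[0,0,0],"hand":40},
    {"offset":[0,0,0.06],"delta_rot":[0,0,0],"hand":30},
    {"offset":[0,0,0.06],"delta_rot":[0,0,0],"hand":20},
    {"offset":[0,0,0.06],"delta_rot":[0,0,0],"hand":20},
    {"offset":[0,0,0.06],"delta_rot":[0,0,0],"hand":20},
  ],
  force=25,
)

```text
time_s: 3.55
ee_pos: [0.5114, 0.0574, 0.201]
tcp_rot: [[-0.407, 0.914, 0.001], [0.914, 0.407, -0.0], [-0.001, 0.001, -1.0]]
ft_force: [-0.9, -0.3, 5.8]
grip_width: 0.245
gripper_force: 24.5
```

Emit:
move_arm(
  increments=[
    {"offset":[0,0,-0.1],"delta_rot":[0,0,0],"hand":20},
    {"offset":[0,0,-0.4],"delta_rot":[0,0,0],"hand":20},
    {"offset":[0,0,-0.9],"delta_rot":[0,0,0],"hand":20},
    {"offset":[0,0,-1.5],"delta_rot":[0,0,0],"hand":20},
    {"offset":[0,0,-2],"delta_rot":[0,0,0],"hand":20},
    {"offset":[0,0,-2.3],"delta_rot":[0,0,0],"hand":20},
    {"offset":[0,0,-2.4],"delta_rot":[0,0,0],"hand":20},
    {"offset":[0,0,-2.4],"delta_rot":[0,0,0],"hand":20},
  ],
)

```text
time_s: 4.35
ee_pos: [0.5112, 0.0572, 0.2729]
tcp_rot: [[-0.406, 0.914, 0.001], [0.914, 0.406, -0.0], [-0.001, 0.001, -1.0]]
ft_force: [0.3, -0.2, -0.8]
grip_width: 0.25
gripper_force: 24.5
```

```bash
python3 -c "
from h import *
look('w3',.035)
go([.498,-.1432,.273],[.911,.414]);print(get_obs()['ft_force'],get_obs()['gripper_force'])"
```

```text
[430.1   4.1] 301 u [413 449] v [ 0 10] [0.53   0.1989 0.035 ] [0.5304 0.1994 0.0335]
[284.8 283.6] 1955 u [261 309] v [259 308] [0.5272 0.0214 0.035 ] [0.5109 0.058  0.1064]
t 4.4 pos [0.511  0.0571 0.2723] J [ 0.52  0.56 -0.85  1.99  0.57  0.85 -0.23] | offset [-5.92 -3.11 -0.02] rot [-0.    0.   -0.08]
[-0.73354412  0.07351408 -0.19976645] 24.515868664020672
```

View pics/w3.png

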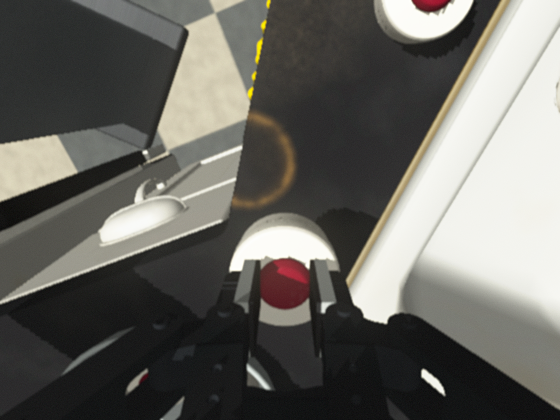

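pot_a is held upright and centred (knob at (285,284), lifted 72 mm). I'll hover over the gap side of the tin to refine its pose.

Emit:
move_arm(
  increments=[
    {"offset":[-0.2,-0.1,-0.3],"delta_rot":[0,0,0],"hand":20},
    {"offset":[-0.8,-0.3,-0.6],"delta_rot":[0,0,0],"hand":20},
    {"offset":[-1.7,-0.7,-0.9],"delta_rot":[0,0,0],"hand":20},
    {"offset":[-2.8,-1.1,-0.9],"delta_rot":[0,0,0],"hand":20},
    {"offset":[-4,-1.6,-0.9],"delta_rot":[0,0,0],"hand":20},
    {"offset":[-5.2,-2.1,-0.9],"delta_rot":[0,0,0],"hand":20},
    {"offset":[-6.3,-2.5,-0.9],"delta_rot":[0,0,0],"hand":20},
    {"offset":[-7.1,-2.8,-0.9],"delta_rot":[0,0,0],"hand":20},
    {"offset":[-7.6,-3,-0.9],"delta_rot":[0,0,0],"hand":20},
    {"offset":[-7.8,-3.1,-0.9],"delta_rot":[0,0,0],"hand":20},
  ],
)

```text
time_s: 5.4
ee_pos: [0.5209, -0.1962, 0.2991]
tcp_rot: [[-0.404, 0.915, -0.001], [0.915, 0.404, 0.0], [0.0, -0.001, -1.0]]
ft_force: [-0.2, 0.1, -0.0]
grip_width: 0.247
gripper_force: 24.6
```

Emit:
move_arm(
  increments=[
    {"offset":[0,0,0],"delta_rot":[0,0,0],"hand":20},
    {"offset":[0,0,0],"delta_rot":[0,0,0],"hand":20},
  ],
)

```text
time_s: 5.6
ee_pos: [0.5213, -0.1926, 0.2995]
tcp_rot: [[-0.408, 0.913, -0.0], [0.913, 0.408, 0.001], [0.001, 0.0, -1.0]]
ft_force: [0.0, 1.3, -0.5]
grip_width: 0.252
gripper_force: 24.6
```

```bash
python3 -c "
from h import *
look('w4',.038)
go([.498,-.1432,.273],[.911,.414])"
```

```text
[282.2  38.7] 1190 u [264 301] v [19 59] [ 0.4754 -0.0933  0.038 ] [ 0.4754 -0.0933  0.0379]
[205.2  89. ] 1129 u [187 223] v [ 70 108] [ 0.4439 -0.1381  0.038 ] [ 0.4438 -0.1381  0.0378]
[361.2  88.3] 1129 u [343 380] v [ 70 107] [ 0.5306 -0.0989  0.038 ] [ 0.5306 -0.0989  0.0377]
[211.2 177.2] 911 u [194 228] v [161 194] [ 0.4666 -0.1881  0.038 ] [ 0.4665 -0.1882  0.0377]
[356.1 176.7] 910 u [339 373] v [160 193] [ 0.5532 -0.1491  0.038 ] [ 0.5533 -0.1491  0.0378]
[284.4 283.2] 2049 u [260 309] v [259 308] [ 0.5422 -0.2397  0.038 ] [ 0.5206 -0.1915  0.1329]
t 5.65 pos [ 0.5214 -0.1924  0.2995] J [ 0.96  0.58 -0.85  1.87  0.54  0.94  0.28] | offset [ 1.81 -0.04  0.89] rot [ 0.   -0.01 -0.05]
```

View pics/w4.png

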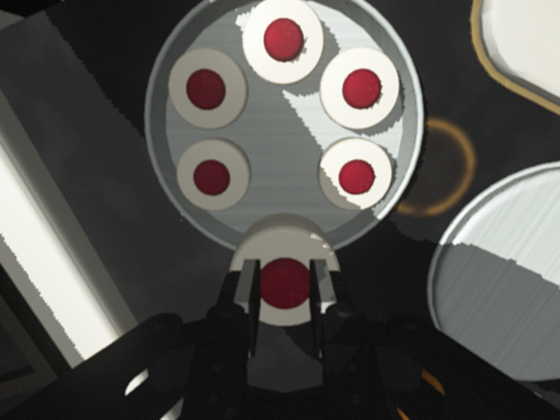

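The tin shows all five knobs; opposite pairs give its centre as (0.4986, −0.1436). The held knob is at (284,283). I'll move over the middle and descend.

Emit:
move_arm(
  increments=[
    {"offset":[0.3,0,0],"delta_rot":[0,0,0],"hand":20},
    {"offset":[0.8,0,0],"delta_rot":[0,0,0],"hand":20},
    {"offset":[1.4,0,0.1],"delta_rot":[0,0,0],"hand":20},
    {"offset":[1.7,-0.02,0.3],"delta_rot":[0,0,0],"hand":20},
    {"offset":[1.77,-0.02,0.6],"delta_rot":[0,0,0],"hand":20},
    {"offset":[1.77,-0.02,1],"delta_rot":[0,0,0],"hand":20},
    {"offset":[1.77,-0.02,1.3],"delta_rot":[0,0,0],"hand":20},
    {"offset":[1.77,-0.02,1.6],"delta_rot":[0,0,0],"hand":20},
    {"offset":[1.77,-0.02,1.7],"delta_rot":[0,0,0],"hand":20},
    {"offset":[1.77,-0.02,1.7],"delta_rot":[0,0,0],"hand":20},
  ],
)

```text
time_s: 6.65
ee_pos: [0.499, -0.1462, 0.2476]
tcp_rot: [[-0.406, 0.914, -0.001], [0.914, 0.406, 0.001], [0.001, -0.001, -1.0]]
ft_force: [0.5, -0.1, -1.3]
grip_width: 0.252
gripper_force: 24.6
```

```bash
python3 -c "
from h import *
look('w5',.038)
go([.4992,-.1443,.204],[.911,.414])"
```

```text
[285.2 135.5] 1637 u [263 307] v [113 158] [ 0.4752 -0.0925  0.038 ] [ 0.4752 -0.0925  0.0378]
[194.2 190. ] 1502 u [172 216] v [169 211] [ 0.4436 -0.1367  0.038 ] [ 0.4436 -0.1368  0.0377]
[378. 189.] 1507 u [356 400] v [168 210] [ 0.5299 -0.0978  0.038 ] [ 0.53   -0.0979  0.0377]
[284.3 283.3] 2030 u [260 309] v [259 308] [ 0.5079 -0.1671  0.038 ] [ 0.4982 -0.1451  0.0811]
[201.9 284.6] 1179 u [182 222] v [266 303] [ 0.466  -0.1866  0.038 ] [ 0.466  -0.1868  0.0377]
[371.  283.8] 1202 u [351 391] v [266 302] [ 0.5524 -0.1477  0.038 ] [ 0.5525 -0.1478  0.0377]
t 6.7 pos [ 0.4992 -0.1461  0.2481] J [ 0.87  0.6  -0.81  1.98  0.6   0.81  0.14] | offset [0.05 0.02 1.47] rot [-0.   -0.   -0.08]
```

Emit:
move_arm(
  increments=[
    {"offset":[0.08,0.03,0.1],"delta_rot":[0,0,0],"hand":20},
    {"offset":[0.08,0.03,0.3],"delta_rot":[0,0,0],"hand":20},
    {"offset":[0.08,0.03,0.6],"delta_rot":[0,0,0],"hand":20},
    {"offset":[0.08,0.03,0.9],"delta_rot":[0,0,0],"hand":20},
    {"offset":[0.08,0.03,1.1],"delta_rot":[0,0,0],"hand":20},
    {"offset":[0.08,0.03,1.25],"delta_rot":[0,0,0],"hand":20},
    {"offset":[0.08,0.03,1.35],"delta_rot":[0,0,0],"hand":20},
    {"offset":[0.08,0.03,1.4],"delta_rot":[0,0,0],"hand":20},
    {"offset":[0.08,0.03,1.42],"delta_rot":[0,0,0],"hand":20},
    {"offset":[0.08,0.03,1.42],"delta_rot":[0,0,0],"hand":20},
  ],
)

```text
time_s: 7.7
ee_pos: [0.4991, -0.1434, 0.2059]
tcp_rot: [[-0.407, 0.914, 0.0], [0.914, 0.407, -0.0], [-0.0, 0.0, -1.0]]
ft_force: [0.1, -0.6, -0.4]
grip_width: 0.251
gripper_force: 24.6
```

Emit:
move_arm(
  increments=[
    {"offset":[0,0,0.03],"delta_rot":[0,0,0],"hand":20},
    {"offset":[0,0,0.03],"delta_rot":[0,0,0],"hand":20},
  ],
)

```text
time_s: 7.9
ee_pos: [0.499, -0.1435, 0.205]
tcp_rot: [[-0.406, 0.914, 0.0], [0.914, 0.406, -0.0], [-0.0, 0.0, -1.0]]
ft_force: [0.3, -0.0, -0.9]
grip_width: 0.247
gripper_force: 24.6
```

Emit:
move_arm(
  increments=[
    {"offset":[0,0,0.03],"delta_rot":[0,0,0],"hand":20},
    {"offset":[0,0,0.03],"delta_rot":[0,0,0],"hand":20},
  ],
)

```text
time_s: 8.1
ee_pos: [0.499, -0.1434, 0.2041]
tcp_rot: [[-0.407, 0.914, 0.0], [0.914, 0.407, -0.0], [-0.0, 0.0, -1.0]]
ft_force: [-0.0, 0.5, -0.1]
grip_width: 0.248
gripper_force: 24.6
```

Emit:
move_arm(
  increments=[
    {"offset":[0,0,0.02],"delta_rot":[0,0,0],"hand":20},
    {"offset":[0,0,0.02],"delta_rot":[0,0,0],"hand":20},
  ],
)

```text
time_s: 8.3
ee_pos: [0.4991, -0.1433, 0.204]
tcp_rot: [[-0.407, 0.914, 0.0], [0.914, 0.407, -0.001], [-0.001, -0.0, -1.0]]
ft_force: [-2.6, 0.0, 6.9]
grip_width: 0.247
gripper_force: 25.2
```

Contact with the floor at the expected height. Release and lift.

Emit:
move_arm(
  increments=[
    {"offset":[0,0,-0.02],"delta_rot":[0,0,0],"hand":30},
    {"offset":[0,0,-0.02],"delta_rot":[0,0,0],"hand":38},
    {"offset":[0,0,-0.02],"delta_rot":[0,0,0],"hand":42},
    {"offset":[0,0,-0.05],"delta_rot":[0,0,0],"hand":42},
    {"offset":[0,0,-0.2],"delta_rot":[0,0,0],"hand":42},
    {"offset":[0,0,-0.6],"delta_rot":[0,0,0],"hand":42},
    {"offset":[0,0,-1.2],"delta_rot":[0,0,0],"hand":42},
    {"offset":[0,0,-2],"delta_rot":[0,0,0],"hand":42},
    {"offset":[0,0,-2.8],"delta_rot":[0,0,0],"hand":50},
    {"offset":[0,0,-3.2],"delta_rot":[0,0,0],"hand":60},
  ],
)

```text
time_s: 9.3
ee_pos: [0.4997, -0.1433, 0.3021]
tcp_rot: [[-0.407, 0.914, 0.003], [0.914, 0.407, -0.001], [-0.002, 0.002, -1.0]]
ft_force: [0.7, -0.6, 0.2]
grip_width: 0.601
gripper_force: 0.0
```

```bash
python3 -c "
from h import *
look('w6',.038)
go([.528,.205,.3],[.911,.414])"
```

```text
[281.  129.1] 973 u [264 298] v [112 146] [ 0.4753 -0.0926  0.038 ] [ 0.4753 -0.0927  0.0378]
[353.8 171.2] 896 u [337 371] v [155 187] [ 0.5302 -0.098   0.038 ] [ 0.5303 -0.098   0.0378]
[209.7 172.1] 900 u [193 227] v [156 188] [ 0.4435 -0.1372  0.038 ] [ 0.4435 -0.1373  0.0378]
[282.4 212.5] 795 u [267 298] v [197 228] [ 0.4988 -0.1434  0.038 ] [ 0.4988 -0.1435  0.0378]
[349.7 247.7] 733 u [334 365] v [233 262] [ 0.5528 -0.148   0.038 ] [ 0.5529 -0.1481  0.0378]
[215.2 248.2] 725 u [199 231] v [234 262] [ 0.4661 -0.187   0.038 ] [ 0.4661 -0.1871  0.0378]
t 9.35 pos [ 0.5002 -0.1434  0.303 ] J [ 0.93  0.52 -0.88  1.95  0.51  0.9   0.2 ] | offset [10.23  5.57  0.08] rot [ 0.03  0.04 -0.07]
```

pot_a stands at (0.4988, −0.1435) with its knob top at the same height as its neighbours. Now pot_b.

Emit:
move_arm(
  increments=[
    {"offset":[0.6,0.3,0],"delta_rot":[0,0,0],"hand":60},
    {"offset":[1.6,0.9,0],"delta_rot":[0,0,0],"hand":60},
    {"offset":[2.8,1.5,0],"delta_rot":[0,0,0],"hand":60},
    {"offset":[4.1,2.2,0],"delta_rot":[0,0,0],"hand":60},
    {"offset":[5.4,2.9,0],"delta_rot":[0,0,0],"hand":60},
    {"offset":[6.7,3.6,0],"delta_rot":[0,0,0],"hand":60},
    {"offset":[8,4.3,0],"delta_rot":[0,0,0],"hand":60},
    {"offset":[9.2,5,0],"delta_rot":[0,0,0],"hand":60},
    {"offset":[9.9,5.4,0],"delta_rot":[0,0,0],"hand":60},
    {"offset":[10.2,5.57,0],"delta_rot":[0,0,0],"hand":60},
  ],
)

```text
time_s: 10.35
ee_pos: [0.5265, 0.2073, 0.2992]
tcp_rot: [[-0.41, 0.912, -0.0], [0.912, 0.41, 0.002], [0.002, 0.0, -1.0]]
ft_force: [-0.6, -0.3, -0.5]
grip_width: 0.603
gripper_force: 0.0
```

Emit:
move_arm(
  increments=[
    {"offset":[0,0,0],"delta_rot":[0,0,0],"hand":60},
    {"offset":[0,0,0],"delta_rot":[0,0,0],"hand":60},
  ],
)

```text
time_s: 10.55
ee_pos: [0.5273, 0.2024, 0.2988]
tcp_rot: [[-0.405, 0.914, -0.001], [0.914, 0.405, -0.002], [-0.001, -0.002, -1.0]]
ft_force: [-0.4, 0.1, 0.4]
grip_width: 0.605
gripper_force: 0.0
```

```bash
python3 -c "
from h import *
look('w7',.035)
go([.528,.205,.2015],[.911,.414])"
```

```text
[348.   54.7] 1439 u [327 369] v [33 78] [0.521  0.3094 0.035 ] [0.5187 0.3061 0.0562]
[289.6 203.8] 821 u [274 306] v [188 219] [0.5272 0.2099 0.035 ] [0.5272 0.2099 0.0348]
t 10.6 pos [0.5275 0.2019 0.2988] J [ 0.24  0.6  -0.86  1.85  0.56  0.95 -0.46] | offset [0.09 0.06 3.24] rot [-0.02  0.01 -0.1 ]
```

View pics/w7.png

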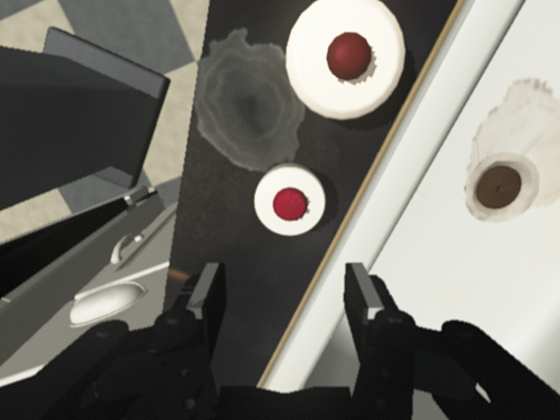

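pot_b's knob is at (290,204), giving (0.527, 0.209). The wide pot is at (348,55) and leaves enough room. Descend.

Emit:
move_arm(
  increments=[
    {"offset":[0.1,0.05,0.3],"delta_rot":[0,0,0],"hand":60},
    {"offset":[0.22,0.09,0.9],"delta_rot":[0,0,0],"hand":60},
    {"offset":[0.22,0.09,1.6],"delta_rot":[0,0,0],"hand":60},
    {"offset":[0.22,0.09,2.3],"delta_rot":[0,0,0],"hand":60},
    {"offset":[0.22,0.09,2.8],"delta_rot":[0,0,0],"hand":60},
    {"offset":[0.22,0.09,3.1],"delta_rot":[0,0,0],"hand":55},
    {"offset":[0.22,0.09,3.2],"delta_rot":[0,0,0],"hand":50},
    {"offset":[0.22,0.09,3.2],"delta_rot":[0,0,0],"hand":45},
    {"offset":[0.22,0.09,3.2],"delta_rot":[0,0,0],"hand":45},
  ],
)

```text
time_s: 11.5
ee_pos: [0.5274, 0.2115, 0.2041]
tcp_rot: [[-0.407, 0.914, 0.001], [0.914, 0.407, 0.001], [0.0, 0.001, -1.0]]
ft_force: [0.9, 0.5, 0.4]
grip_width: 0.451
gripper_force: 0.0
```

```bash
python3 -c "
from h import *
look('w8',.035)
go([.5272,.209,.201],[.911,.414])"
```

```text
[384.7  51.9] 5064 u [345 423] v [11 94] [0.5226 0.3102 0.035 ] [0.5185 0.3059 0.056 ]
[282.7 282.5] 1981 u [257 308] v [259 306] [0.5267 0.2112 0.035 ] [0.5267 0.211  0.0346]
t 11.55 pos [0.5274 0.2115 0.2042] J [ 0.14  0.74 -0.75  1.88  0.69  0.8  -0.57] | offset [-0.07 -0.04  0.11] rot [ 0.01  0.   -0.08]
```

Emit:
move_arm(
  increments=[
    {"offset":[0,-0.02,0.06],"delta_rot":[0,0,0],"hand":42},
    {"offset":[0,-0.02,0.1],"delta_rot":[0,0,0],"hand":40},
    {"offset":[0,-0.02,0.1],"delta_rot":[0,0,0],"hand":30},
    {"offset":[0,-0.02,0.1],"delta_rot":[0,0,0],"hand":20},
    {"offset":[0,-0.02,0.1],"delta_rot":[0,0,0],"hand":20},
    {"offset":[0,-0.02,0.1],"delta_rot":[0,0,0],"hand":20},
  ],
  force=25,
)

```text
time_s: 12.15
ee_pos: [0.5266, 0.2109, 0.2006]
tcp_rot: [[-0.406, 0.914, 0.0], [0.914, 0.406, -0.0], [-0.0, 0.0, -1.0]]
ft_force: [-0.4, -1.7, 2.5]
grip_width: 0.248
gripper_force: 24.5
```

Emit:
move_arm(
  increments=[
    {"offset":[0,0,-0.1],"delta_rot":[0,0,0],"hand":20},
    {"offset":[0,0,-0.4],"delta_rot":[0,0,0],"hand":20},
    {"offset":[0,0,-0.9],"delta_rot":[0,0,0],"hand":20},
    {"offset":[0,0,-1.6],"delta_rot":[0,0,0],"hand":20},
    {"offset":[0,0,-2.4],"delta_rot":[0,0,0],"hand":20},
    {"offset":[0,0,-3],"delta_rot":[0,0,0],"hand":20},
    {"offset":[0,0,-3.3],"delta_rot":[0,0,0],"hand":20},
    {"offset":[0,0,-3.4],"delta_rot":[0,0,0],"hand":20},
  ],
)

```text
time_s: 12.95
ee_pos: [0.5268, 0.211, 0.3038]
tcp_rot: [[-0.406, 0.914, 0.002], [0.914, 0.406, 0.0], [-0.001, 0.002, -1.0]]
ft_force: [0.4, 0.1, -0.2]
grip_width: 0.247
gripper_force: 24.6
```

```bash
python3 -c "
from h import *
look('w9',.035)
go([.522,-.195,.301],[.911,.414])"
```

```text
[338.8  70.6] 1258 u [319 359] v [51 92] [0.5207 0.3088 0.035 ] [0.5184 0.3064 0.0561]
[284.5 285.9] 1988 u [260 308] v [262 310] [0.5509 0.1578 0.035 ] [0.5269 0.2111 0.1377]
t 13.0 pos [0.5267 0.2109 0.3033] J [ 0.23  0.6  -0.87  1.84  0.55  0.96 -0.47] | offset [-12.3   -5.64   0.08] rot [ 0.01  0.   -0.08]
```

Emit:
move_arm(
  increments=[
    {"offset":[-0.3,-0.1,0],"delta_rot":[0,0,0],"hand":20},
    {"offset":[-1,-0.5,0],"delta_rot":[0,0,0],"hand":20},
    {"offset":[-2.1,-1,0],"delta_rot":[0,0,0],"hand":20},
    {"offset":[-3.4,-1.6,0],"delta_rot":[0,0,0],"hand":20},
    {"offset":[-4.7,-2.2,0],"delta_rot":[0,0,0],"hand":20},
    {"offset":[-6,-2.8,0],"delta_rot":[0,0,0],"hand":20},
    {"offset":[-7.3,-3.4,0],"delta_rot":[0,0,0],"hand":20},
    {"offset":[-8.6,-4,0],"delta_rot":[0,0,0],"hand":20},
    {"offset":[-9.8,-4.5,0],"delta_rot":[0,0,0],"hand":20},
    {"offset":[-10.8,-5,0],"delta_rot":[0,0,0],"hand":20},
  ],
)

```text
time_s: 14.0
ee_pos: [0.5201, -0.1495, 0.3012]
tcp_rot: [[-0.404, 0.915, -0.002], [0.915, 0.404, 0.0], [0.001, -0.002, -1.0]]
ft_force: [1.0, -0.1, 0.1]
grip_width: 0.246
gripper_force: 24.6
```

Emit:
move_arm(
  increments=[
    {"offset":[-0.8,-0.35,0],"delta_rot":[0,0,0],"hand":20},
    {"offset":[-1.3,-0.55,0],"delta_rot":[0,0,0],"hand":20},
    {"offset":[-1.5,-0.64,0],"delta_rot":[0,0,0],"hand":20},
    {"offset":[-1.5,-0.64,0.3],"delta_rot":[0,0,0],"hand":20},
    {"offset":[-1.5,-0.64,0.8],"delta_rot":[0,0,0],"hand":20},
    {"offset":[-1.5,-0.64,1.2],"delta_rot":[0,0,0],"hand":20},
    {"offset":[-1.5,-0.64,1.4],"delta_rot":[0,0,0],"hand":20},
    {"offset":[-1.5,-0.64,1.5],"delta_rot":[0,0,0],"hand":20},
    {"offset":[-1.5,-0.64,1.5],"delta_rot":[0,0,0],"hand":20},
    {"offset":[-1.5,-0.64,1.5],"delta_rot":[0,0,0],"hand":20},
  ],
)

```text
time_s: 15.0
ee_pos: [0.5222, -0.1947, 0.2577]
tcp_rot: [[-0.407, 0.913, 0.001], [0.913, 0.407, -0.0], [-0.0, 0.0, -1.0]]
ft_force: [0.1, -0.8, -0.5]
grip_width: 0.254
gripper_force: 24.6
```

```bash
python3 -c "
from h import *
look('w10',.038)
go([.5218,-.194,.2036],[.911,.414])"
```

```text
[281.4  20.7] 1750 u [259 305] v [ 0 45] [ 0.4756 -0.0939  0.038 ] [ 0.4756 -0.0939  0.0378]
[378.1  81. ] 1753 u [355 401] v [ 57 105] [ 0.5304 -0.099   0.038 ] [ 0.5305 -0.099   0.0378]
[187.6  82.2] 1746 u [165 210] v [ 58 106] [ 0.4441 -0.138   0.038 ] [ 0.4441 -0.138   0.0378]
[283.4 138.9] 1439 u [262 304] v [118 160] [ 0.499  -0.1441  0.038 ] [ 0.499  -0.1442  0.0379]
[196.4 188.9] 1346 u [176 217] v [169 209] [ 0.4667 -0.1878  0.038 ] [ 0.4667 -0.1879  0.0378]
[370.7 187.9] 1350 u [350 392] v [168 208] [ 0.553  -0.1489  0.038 ] [ 0.553  -0.1489  0.0378]
[284.5 285.5] 2059 u [260 309] v [261 310] [ 0.5344 -0.2223  0.038 ] [ 0.522  -0.1946  0.0915]
t 15.05 pos [ 0.5222 -0.1948  0.2579] J [ 0.92  0.64 -0.8   1.89  0.6   0.87  0.24] | offset [ 0.03 -0.    1.81] rot [ 0.01  0.01 -0.07]
```

View pics/w10.png

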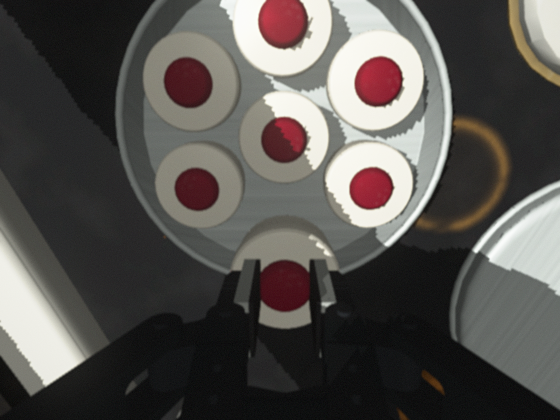

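The middle pot stands well centred at (283,139). pot_b is held at (284,285), within 1 mm of the gap's centre (0.5216, −0.1938). Descend.

Emit:
move_arm(
  increments=[
    {"offset":[0.03,0,0.1],"delta_rot":[0,0,0],"hand":20},
    {"offset":[0.03,0,0.4],"delta_rot":[0,0,0],"hand":20},
    {"offset":[0.03,0,0.8],"delta_rot":[0,0,0],"hand":20},
    {"offset":[0.03,0,1.1],"delta_rot":[0,0,0],"hand":20},
    {"offset":[0.03,0,1.35],"delta_rot":[0,0,0],"hand":20},
    {"offset":[0.03,0,1.55],"delta_rot":[0,0,0],"hand":20},
    {"offset":[0.03,0,1.65],"delta_rot":[0,0,0],"hand":20},
    {"offset":[0.03,0,1.7],"delta_rot":[0,0,0],"hand":20},
    {"offset":[0.03,0,1.74],"delta_rot":[0,0,0],"hand":20},
    {"offset":[0.03,0,1.74],"delta_rot":[0,0,0],"hand":20},
  ],
)

```text
time_s: 16.05
ee_pos: [0.5217, -0.1942, 0.2054]
tcp_rot: [[-0.406, 0.914, 0.0], [0.914, 0.406, -0.0], [-0.0, 0.0, -1.0]]
ft_force: [0.5, 0.7, -0.0]
grip_width: 0.247
gripper_force: 24.6
```

Emit:
move_arm(
  increments=[
    {"offset":[0,0,0.03],"delta_rot":[0,0,0],"hand":20},
    {"offset":[0,0,0.03],"delta_rot":[0,0,0],"hand":20},
  ],
)

```text
time_s: 16.25
ee_pos: [0.5216, -0.1942, 0.2045]
tcp_rot: [[-0.406, 0.914, 0.0], [0.914, 0.406, -0.0], [-0.0, 0.0, -1.0]]
ft_force: [0.1, 0.5, -0.8]
grip_width: 0.253
gripper_force: 24.6
```

Emit:
move_arm(
  increments=[
    {"offset":[0,0,0.03],"delta_rot":[0,0,0],"hand":20},
    {"offset":[0,0,0.03],"delta_rot":[0,0,0],"hand":20},
  ],
)

```text
time_s: 16.45
ee_pos: [0.5217, -0.1942, 0.2037]
tcp_rot: [[-0.406, 0.914, 0.001], [0.914, 0.406, -0.0], [-0.0, 0.0, -1.0]]
ft_force: [1.1, -1.0, 1.2]
grip_width: 0.253
gripper_force: 24.7
```

Emit:
move_arm(
  increments=[
    {"offset":[0,0,0.01],"delta_rot":[0,0,0],"hand":20},
    {"offset":[0,0,0.01],"delta_rot":[0,0,0],"hand":20},
  ],
)

```text
time_s: 16.65
ee_pos: [0.5217, -0.1942, 0.2036]
tcp_rot: [[-0.406, 0.914, 0.0], [0.914, 0.406, -0.0], [-0.001, 0.0, -1.0]]
ft_force: [-0.9, 0.0, 3.1]
grip_width: 0.25
gripper_force: 24.9
```

Floor contact again. Release and retreat.

Emit:
move_arm(
  increments=[
    {"offset":[0,0,-0.01],"delta_rot":[0,0,0],"hand":30},
    {"offset":[0,0,-0.01],"delta_rot":[0,0,0],"hand":38},
    {"offset":[0,0,-0.01],"delta_rot":[0,0,0],"hand":42},
    {"offset":[0,0,-0.05],"delta_rot":[0,0,0],"hand":42},
    {"offset":[0,0,-0.2],"delta_rot":[0,0,0],"hand":42},
    {"offset":[0,0,-0.6],"delta_rot":[0,0,0],"hand":42},
    {"offset":[0,0,-1.2],"delta_rot":[0,0,0],"hand":42},
    {"offset":[0,0,-2],"delta_rot":[0,0,0],"hand":42},
    {"offset":[0,0,-2.8],"delta_rot":[0,0,0],"hand":50},
    {"offset":[0,0,-3.5],"delta_rot":[0,0,0],"hand":60},
  ],
)

```text
time_s: 17.65
ee_pos: [0.5219, -0.1939, 0.311]
tcp_rot: [[-0.407, 0.913, 0.002], [0.913, 0.407, -0.001], [-0.002, 0.001, -1.0]]
ft_force: [0.8, -0.2, 0.2]
grip_width: 0.6
gripper_force: 0.0
```

Emit:
move_arm(
  increments=[
    {"offset":[-0.4,0,-0.4],"delta_rot":[0,0,0],"hand":60},
    {"offset":[-1,0,-0.8],"delta_rot":[0,0,0],"hand":60},
    {"offset":[-1.6,0,-1],"delta_rot":[0,0,0],"hand":60},
    {"offset":[-1.8,0,-1],"delta_rot":[0,0,0],"hand":60},
    {"offset":[-1.8,0,-1],"delta_rot":[0,0,0],"hand":60},
    {"offset":[-1.8,0,-1],"delta_rot":[0,0,0],"hand":60},
    {"offset":[-1.8,0,-1],"delta_rot":[0,0,0],"hand":60},
  ],
)

```text
time_s: 18.35
ee_pos: [0.5432, -0.2424, 0.3376]
tcp_rot: [[-0.408, 0.913, -0.001], [0.913, 0.408, 0.001], [0.001, -0.001, -1.0]]
ft_force: [0.0, -0.5, 0.9]
grip_width: 0.6
gripper_force: 0.0
```

```bash
python3 -c "
from h import *
look('w11',.038)
print(get_obs()['time_s'],get_obs()['ft_force'])"
```

```text
[213.1  10.6] 714 u [196 229] v [ 0 25] [ 0.4454 -0.1416  0.038 ] [ 0.4453 -0.1415  0.0377]
[355.3  10.1] 686 u [339 372] v [ 0 24] [ 0.5323 -0.1025  0.038 ] [ 0.5323 -0.1024  0.0377]
[285.   50.9] 814 u [269 300] v [35 67] [ 0.4996 -0.1446  0.038 ] [ 0.4996 -0.1446  0.038 ]
[217.7  92.5] 813 u [202 233] v [ 77 108] [ 0.4669 -0.1892  0.038 ] [ 0.4669 -0.1892  0.0379]
[351.5  92. ] 813 u [336 367] v [ 76 108] [ 0.5539 -0.1499  0.038 ] [ 0.5539 -0.1499  0.0379]
[284.8 134. ] 727 u [270 299] v [119 149] [ 0.5225 -0.1962  0.038 ] [ 0.5225 -0.1962  0.0379]
18.4 [ 0.10341814 -0.54891661  0.30637846]
```

View pics/w11.png

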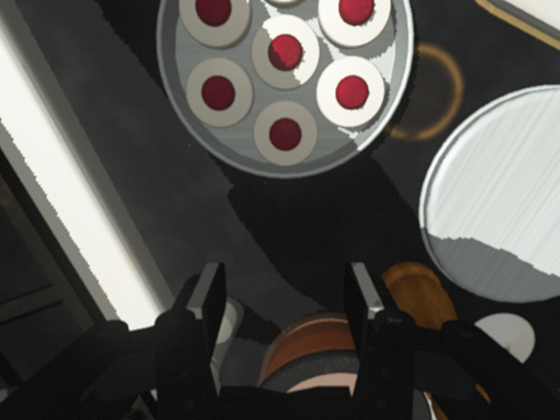

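Both pots stand level in the tin, the middle one at (285,51) and the gap one at (285,134). Their knob tops are at 38 mm like their neighbours', and the robot is clear.

```bash
python3 -c "
from station import *
print(sign_off())"
```

```text
the job is handed in; nothing more can be done
None
```

Both small white pots stand flat in the tin, one in the middle and one in the empty ring place; the job was handed in at about 18.4 s with the arm clear, and no verdict was returned.

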